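# Spin the plating turntable and brake it on its mark

### The job

Flick the dish turntable by its black peg so that it spins freely, and, hand off, let its red mark go past the pointer at least twice; then, before it runs down, brake it with a fingertip so that it stops with the white pointer pointing into the red mark, and take the hand away. It must not be left to come to rest anywhere else. Only push and touch: nothing is to be picked up, the dish stays seated between its pins, and the other things on the bench stay where they are.

Things in the scene. Friction and masses are not known exactly. Their poses are not given: they have to be found in the camera images.
- turntable: Grey round foot of a hand-spun dish turntable, 208 mm wide, fixed to the bench, placed and turned differently each time; origin on the bench under the vertical turning axis. On its own +x side stands a white pointer: a fixed post at radius 133 to 141 mm, 51 mm high (5 mm above the platter's top), with a short tip pointing inward to the platter's edge.
- platter (a joint): Platter angle in rad, counterclockwise seen from above, not wrapped, no stops; at 0 and every multiple of 2 pi the red mark is exactly at the pointer. Free bearing, moment of inertia about 0.006 kg m2: flicked to 3 rad/s it makes two to three turns before it stops by itself, slowing by about 0.2 to 0.5 rad/s each second; a few newtons of fingertip on its rubber band stop it almost at once.
- mark (a point): Middle of the red mark, on the platter's top face at radius 118 mm. The mark is a red part of the rubber band, 24 degrees wide (12 degrees, 0.21 rad, to each side of this point), radius 87 to 117 mm.
- peg (a point): Top centre of the black peg on the platter: upright, 14 mm thick, 28 mm tall above the platter's top face (its top 74 mm above the bench), 70 mm from the axis, diametrically opposite the red mark. A 20 mm wide, 3 mm high collar is at its foot. It carries round with the platter.
- pointer (a point): The place the pointer points at: fixed, radius 118 mm from the axis, at the height of the platter's top face. The mark's middle lies here when the joint is at 0.
- centre (a point): Fixed point on the turning axis, level with the platter's top face (46 mm above the bench). The blue metal platter is 240 mm across and 12 mm thick; its outer band (radius 87 to 117 mm) is black rubber, flat and clear all round, the place to press on.
- dish: Covered culture dish, clear with a pink filling, 60 mm across, 14 mm high, loose; origin at the centre of its underside. It lies in the middle of the platter between four steel pins 8 mm high at 34.5 mm from the axis, and turns with the platter.
- wash_bottle: White wash bottle with red cap and spout, 61 x 110 x 202 mm, loose, origin at the centre of its underside; a bystander.
- tip_box: Pipette tip box with clear lid, 85 x 120 x 76 mm, loose, origin at the centre of its underside; a bystander.
- bench_timer: White bench timer with three buttons, 39 x 68 x 62 mm, loose, origin at the centre of its underside; a bystander.
- tape_roll: Roll of beige tape, 104 mm across, 25 mm high, loose, origin at the centre of its underside; a bystander.
- hex_key_set: Red folding hex key set, 24 x 90 x 24 mm, loose, origin at the centre of its underside; a bystander.
- green_marker: White marker pen with green cap, 16 x 140 x 18 mm, lying loose, origin at the centre of its underside; a bystander.
Not all that is in view belongs to the job. Leave any green, orange or yellow look-alike of the dish alone.

How it is judged:
By the outcome, as a careful person would: the job done as asked, in the order asked, and still so for the second after the job is handed in, with the robot touching nothing.
It also fails if it takes over 45 s, if anything falls off the work surface, if the arm or the gripper's body presses on something with over 40 N, if the wrist force passes 120 N, or if a joint passes its speed limit or range.

### The arm

A 7-joint arm with a two-finger parallel gripper is mounted at the origin on a cart in front of the work surface, level with it; the furniture and walls round the work are solid. World frame = base frame: x ahead of the robot, y to its left, z up, the work surface at z = 0. Lengths are in m, angles in rad, forces in N, time in s.
With the tool pointing down it reaches from about 0.4 to 0.9 m from the base axis. Payload 5.6 kg.
Tool frame: the origin (TCP) lies midway between the tips of the shut fingers; the grasp point (between the pads) lies 19 mm behind it; z points along the fingers, y is the line along which they close (so a half turn about z gives the same grasp; the last joint's range is limited). The gripper opens to 92 mm and grips with 3 to 60 N. Pads are 20 mm wide; open, the fingers measure 128 mm over their backs; the gripper's body (75 mm by 189 mm) begins 69 mm behind the grasp point.
Start: joints at [1.142, 0.468, -0.012, 1.603, 0.006, 1.071, -0.056], TCP at [0.245, -0.602, 0.215] pointing down, gripper open.
Joint ranges: [-2.53, 2.53], [-0.31, 2.02], [-1.57, 1.55], [0.28, 2.44], [-1.29, 4.43], [0.15, 1.84], [-2.92, 2.92]. Speed limits (rad/s): [2.57, 2.57, 3.14, 3.14, 3.14, 3.14, 3.14].

### API

Orientations are given as a 3x3 rotation matrix whose columns are the frame's x, y, z axes.
In Python, from station import env, effector, solver, viewer, workorder, search_frame, tip_of gives the robot as it stands. Calls block until the motion is done:
- env.reach(position, orientation): joint-space move of the TCP to a pose.
- env.movel(position, frame=None, rate=0.15): straight line of the TCP; frame=None keeps the orientation; rate is the mean speed in m/s.
- env.goto_joints(angles): joint-space move.
- effector.release() and effector.grasp(squeeze=None): open the fingers fully, or close them until they stop; squeeze is the grip in N (None keeps the last).
- env.pause(seconds).
- solver.inverse_kinematics(position, orientation): joint angles nearest the present ones, or None.
- env.sense(): the state.
- viewer.read_camera(name): name is "side" or "top"; returns (picture, depth): 400x640x3 uint8, red, green, blue; 400x640 float32, m along the optical axis (not along the pixel's ray), 0 where there is no reading.
- viewer.camera_info(name): a dict with "intrinsics" (3x3 intrinsics, pixels), "eye" and "rotation" of the camera in the world. Camera axes: x right, y up, looking along -z (the intrinsics and any distortion apply to the point x, -y, -z); pixel columns grow to the right and rows downward; lengths in m; the calibration is good to about 2 mm. A picture is of the moment at which its call begins. camera_info takes no time and is no camera call.
A pose or a line that the arm cannot do raises env.PlanningError and nothing moves.
- workorder.finish_job(): hands the job in, once; it reports no verdict.
Trained networks look in the newest picture that a camera, given by its name, has taken for a name from the list of things; names that differ only in an ending like _2 or _b are one class to them, and where a whole thing is asked for, a point or a joint stands for the part that bears it (a point fixed in the world has none). Each returns a list of dicts, best first, with "score" (0 to 1); they miss things now and then, are a little off and sometimes report something else, mostly with a low value. They report only what shows in the picture. A call takes as long as a camera call. They do not tell look-alikes from the thing itself.
- search_frame(camera, name): "at" ([x, y, z] in m, in world coordinates, good to about 4 mm: the middle of the surface that is visible of it).
- tip_of(camera, name): "at" ([x, y, z] in m, in world coordinates, good to about 4 mm: a listed point, or the origin of a listed thing).
The state is a dict: "t": time; "joint_positions": joint angles; "joint_velocities": joint speeds; "tau": joint torques, N m; "ee_pos": TCP position; "tcp_rot": TCP orientation; "wrist_force": force on the tool from outside, world axes, zero at the start; "moment": the same for the moment, N m; "gripper_width": finger opening in m.
Only numpy, scipy, OpenCV 4.12 (cv2) and the standard library are available. Lean on these libraries where they do the work, as an engineer would, in place of code of your own. Each camera call takes 0.05 s, during which the arm holds its last target. There are 200 camera calls.

## Working session

There is one attempt and no reset: what is moved stays moved. The work goes in short steps, each a Python script; the robot and the scene stay as the last script left them, time stands still between calls to the robot, and variables do not carry over. Pictures are saved under pics/ and viewed, on a budget of 10 in all, crops included, one or two more only if the job needs it, and the job is handed in when it is done.

```bash
ls; mkdir -p pics; python3 - <<'E'
from station import env, effector, solver, viewer, workorder, search_frame, tip_of
import cv2, numpy as np
for c in ("top","side"):
    p,d=viewer.read_camera(c); cv2.imwrite(f"pics/{c}0.png",p[:,:,::-1])
    i=viewer.camera_info(c); print(c,np.round(i["intrinsics"],1).tolist(),np.round(i["eye"],3),np.round(i["rotation"],3).tolist(),[k for k in i])
    for n in ("turntable","centre","mark","peg","pointer","dish","wash_bottle","tip_box","bench_timer","tape_roll"):
        print(n,[(np.round(r["at"],3).tolist(),round(r["score"],2)) for r in tip_of(c,n)][:3])
s=env.sense(); print(s["t"],s["ee_pos"],s["tcp_rot"].round(2) if hasattr(s["tcp_rot"],"round") else s["tcp_rot"],s["gripper_width"])
E
```

```text
pics
top [[466.8, 0.0, 315.4], [0.0, 466.8, 199.0], [0.0, 0.0, 1.0]] [ 0.382 -0.06   1.411] [[-0.023, 0.985, -0.168], [-1.0, -0.023, 0.004], [-0.0, 0.168, 0.986]] ['intrinsics', 'eye', 'rotation']
turntable [([0.528, 0.107, 0.003], 0.7), ([0.43, -0.185, 0.0], 0.19)]
centre [([0.53, 0.113, 0.044], 0.68), ([0.788, 0.121, -0.0], 0.53), ([0.487, -0.538, -0.001], 0.37)]
mark [([0.633, 0.171, 0.048], 0.63)]
peg [([0.469, 0.076, 0.076], 0.88)]
pointer [([0.606, 0.02, 0.051], 0.82)]
dish [([0.528, 0.109, 0.046], 0.85), ([0.401, 0.347, 0.002], 0.64), ([0.558, 0.346, 0.002], 0.53)]
wash_bottle [([0.696, 0.342, -0.003], 0.78)]
tip_box [([0.789, 0.124, -0.002], 0.59)]
bench_timer [([0.581, -0.196, 0.003], 0.82)]
tape_roll [([0.488, -0.542, -0.004], 0.67)]
side [[367.4, 0.0, 322.2], [0.0, 367.4, 194.7], [0.0, 0.0, 1.0]] [ 0.501 -1.002  0.799] [[0.995, 0.057, -0.079], [-0.098, 0.626, -0.774], [0.005, 0.778, 0.629]] ['intrinsics', 'eye', 'rotation']
turntable [([0.532, 0.112, 0.002], 0.61)]
centre [([0.531, 0.109, 0.046], 0.8), ([0.453, -0.33, -0.002], 0.74)]
mark [([0.634, 0.169, 0.045], 0.92)]
peg [([0.469, 0.08, 0.074], 0.86)]
pointer []
dish [([0.531, 0.114, 0.047], 0.66), ([0.771, 0.25, 0.006], 0.65), ([0.403, 0.344, -0.001], 0.62)]
wash_bottle [([0.696, 0.342, 0.005], 0.57)]
tip_box [([0.79, 0.122, -0.0], 0.57)]
bench_timer [([0.578, -0.193, 0.002], 0.89)]
tape_roll [([0.483, -0.539, 0.0], 0.89)]
1.1 [ 0.24455993 -0.60226015  0.21460818] [[ 0.93  0.38  0.  ]
 [ 0.38 -0.93 -0.  ]
 [-0.    0.   -1.  ]] 0.0918157279672067
```

View pics/top0.png

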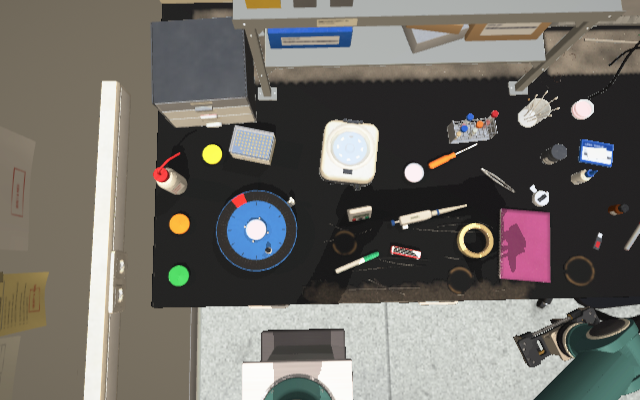

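View pics/side0.png

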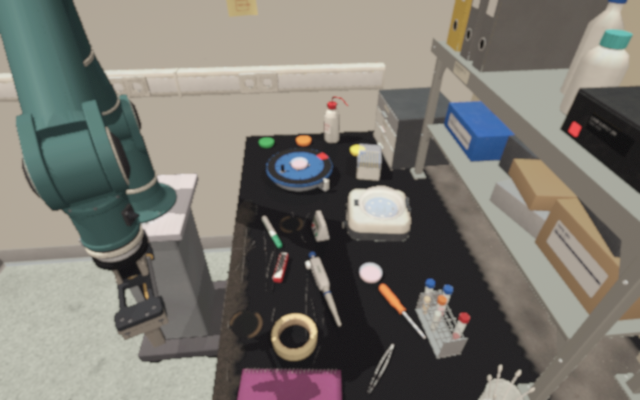

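The turntable is at top px (256,230) and the red mark at (240,200). The peg is at (268,249), the white pointer at (291,201), and the clear/pink dish at (256,230). The lookalikes are yellow (212,154), orange (180,223) and green (179,275). They're off the turntable, so I'll leave them alone. The turntable's platter is the only one here. I'll confirm the geometry with an overlay crop and move the arm to hover.

```bash
cat > h.py <<'E'
from station import env, effector, solver, viewer, workorder, search_frame, tip_of
import cv2, numpy as np
C=np.array([0.530,0.111]); PH=-0.875   # centre, pointer direction
def proj(c,P):
    i=viewer.camera_info(c); q=(np.atleast_2d(P)-i["eye"])@np.array(i["rotation"])
    q=q*[1,-1,-1]; u=q@np.array(i["intrinsics"]).T
    return u[:,:2]/u[:,2:]
def ring(r,a,z=0.046):
    a=np.atleast_1d(a); return np.c_[C[0]+r*np.cos(a),C[1]+r*np.sin(a),np.full(len(a),z)]
A=np.radians(np.arange(0,360,1.0)); PX={}
def angle(c="top"):
    """time and mark angle rel. pointer (wrapped) or None"""
    if c not in PX: PX[c]=np.concatenate([proj(c,ring(r,A)) for r in (.092,.097,.102,.107,.112)]).astype(np.float32)
    t=env.sense()["t"]; p,_=viewer.read_camera(c)
    v=cv2.remap(p,PX[c][:,:1].copy(),PX[c][:,1:].copy(),cv2.INTER_LINEAR).reshape(-1,3).astype(float)
    w=np.clip(v[:,0]-np.maximum(v[:,1],v[:,2])-40,0,None); 
    if w.sum()<1500: return t,None,w.sum()
    z=(w*np.exp(1j*np.tile(A,5))).sum(); return t,np.angle(z*np.exp(-1j*PH)),w.sum()
def down(yang):
    y=np.array([np.cos(yang),np.sin(yang),0]); z=np.array([0,0,-1.]); return np.c_[np.cross(y,z),y,z]
E
python3 - <<'E'
from h import *
import h
P=[];Q=[]
for k in range(3):
    p,_=viewer.read_camera("top")
    for n,L in (("centre",P),("pointer",Q)):
        r=tip_of("top",n)
        if r: L.append(r[0]["at"])
print(np.round(P,4),np.round(Q,4)); print(angle(),angle("side"))
q=p[150:290,190:350,::-1].copy(); q=cv2.resize(q,None,fx=5,fy=5,interpolation=cv2.INTER_CUBIC)
def dot(P3,col):
    for u in proj("top",P3): cv2.circle(q,tuple(int(round(x)) for x in ((u-[190,150])*5+2.5)),2,col,-1)
dot(ring(.12,A),(0,255,0)); dot(ring(.087,A[::4]),(0,255,255)); dot(ring(.118,PH),(255,0,255)); dot(ring(.137,PH,.051),(255,0,255)); dot(ring(0,0),(0,0,255)); dot(ring(.07,angle()[1]+PH+np.pi,.074),(0,255,0))
cv2.imwrite("pics/crop1.png",q)
# hover poses IK check
phm=np.radians(-166); t=np.array([np.sin(phm),-np.cos(phm)]); F=C+.068*np.array([np.cos(phm),np.sin(phm)])
for ya in (np.arctan2(t[1],t[0]),np.arctan2(-t[1],-t[0])):
    for s in(-.055,.025): 
        j=solver.inverse_kinematics([*(F+s*t),.06],down(ya)); print(F+s*t,None if j is None else np.round(j,2))
pb=np.radians(100);B=C+.104*np.array([np.cos(pb),np.sin(pb)])
for ya in (pb+np.pi/2,pb-np.pi/2): 
    j=solver.inverse_kinematics([*B,.05],down(ya)); print(B,None if j is None else np.round(j,2))
print(env.sense()["t"])
E
```

```text
[[0.5278 0.1134 0.0479]
 [0.5297 0.1132 0.0481]
 [0.5317 0.1124 0.0476]] [[0.6046 0.0195 0.0484]
 [0.6041 0.0194 0.0498]
 [0.6058 0.0198 0.0494]]
(1.55, np.float64(1.4033261870573708), np.float64(15192.0)) (1.6, np.float64(1.3465397974635693), np.float64(10998.0))
[0.47732559 0.04118305] [ 0.48  0.57 -0.78  2.09  0.61  0.73  1.12]
[0.45797184 0.1188067 ] [ 0.41  0.62 -0.91  2.09  0.71  0.77  0.86]
[0.47732559 0.04118305] [ 0.21  0.47 -0.44  2.1   0.33  0.64 -1.78]
[0.45797184 0.1188067 ] [ 0.15  0.49 -0.57  2.11  0.43  0.66 -2.04]
[0.51194059 0.21342001] [ 0.43  1.09 -1.34  1.9   1.17  1.22  1.98]
[0.51194059 0.21342001] [ 0.16  0.71 -0.81  1.91  0.69  0.83 -0.85]
1.7
```

View pics/crop1.png

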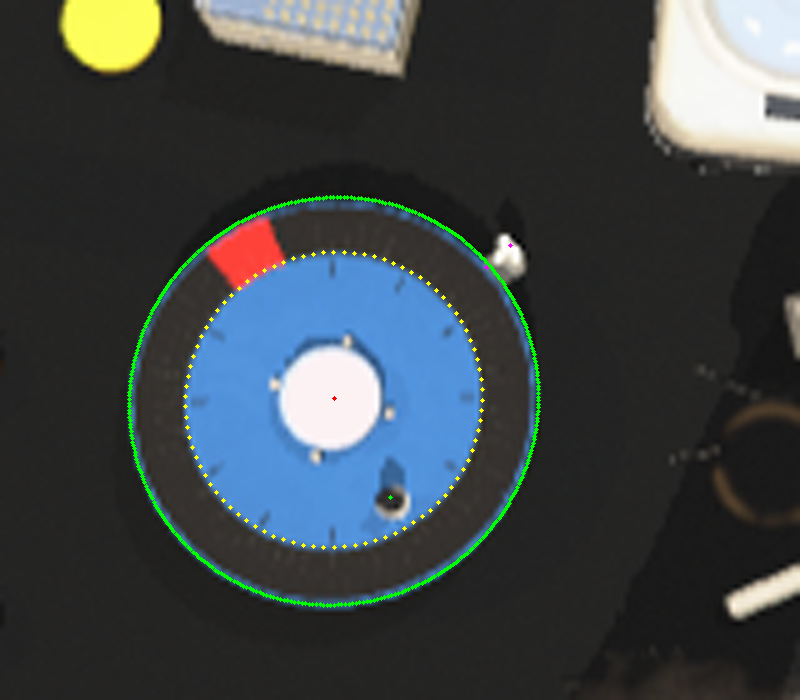

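Overlay check: the platter edge (green), band edge and peg (390,497) all match. The pointer post at (507,258) sits slightly clockwise of my guess, so I'll set PH to -0.895. Next I hover behind the peg and time a short dip in the air.

```bash
sed -i 's/^C=.*/C=np.array([0.5297,0.1115]); PH=-0.895/' h.py
cat >> h.py <<'E'
T=lambda: env.sense()["t"]
phm=np.radians(-166); tg=np.array([np.sin(phm),-np.cos(phm)]); F=C+.068*np.array([np.cos(phm),np.sin(phm)])
RF=down(np.arctan2(-tg[1],-tg[0])); S=F-.055*tg; E=F+.028*tg
pb=np.radians(100); B=C+.104*np.array([np.cos(pb),np.sin(pb)]); RB=down(pb-np.pi/2)
E
python3 - <<'E'
from h import *
effector.grasp(10); print(T())
env.reach([*S,.16],RF); print(T())
for r in (.05,.1,.2):
    a=T(); env.movel([*S,.151],rate=r); b=T(); env.movel([*S,.16],rate=r); print(r,b-a)
s=env.sense();print(s["ee_pos"],s["wrist_force"],s["gripper_width"])
env.movel([*S,.061],rate=.15)
s=env.sense();print(s["t"],s["ee_pos"],s["wrist_force"]); print(angle())
p,_=viewer.read_camera("top"); cv2.imwrite("pics/hov.png",cv2.resize(p[150:290,190:350,::-1],None,fx=4,fy=4))
E
```

```text
3.0417
5.4833
0.05 0.33340000000000014
0.1 0.25
0.2 0.25
[0.47758536 0.04177935 0.16056706] [ 0.8690438   0.9890985  -0.16661329] 0.0010624709894088923
7.9583 [0.47748798 0.04193329 0.06143484] [ 0.13119566 -0.12820051 -0.06408628]
(7.9583, np.float64(1.4176822084619027), np.float64(15065.0))
```

View pics/hov.png

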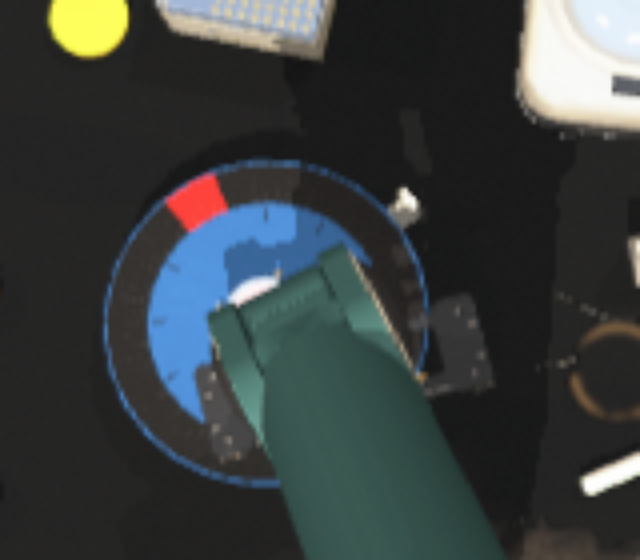

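The arm hides the peg, but the mark and pointer at (403,207) are visible and the platter hasn't moved. Now the flick. The clock stops between scripts, so I can split the steps.

```bash
python3 - <<'E'
from h import *
print(T()); env.movel([*E,.061],rate=.18); print(T(),angle())
env.movel([*E,.13],rate=.2); print(T(),angle(),env.sense()["wrist_force"])
env.reach([*B,.12],RB); print(T(),angle())
for k in range(10): print(angle())
E
```

```text
8.0583
8.6667 (8.6667, np.float64(-1.0757149860976343), np.float64(13712.0))
9.2083 (9.2083, np.float64(2.196044494233043), np.float64(5459.0)) [-0.1940761  -0.78882862 -0.79469715]
10.325 (10.325, None, np.float64(0.0))
(10.375, None, np.float64(0.0))
(10.425, np.float64(2.2794002984204487), np.float64(3378.0))
(10.475, np.float64(2.1404885092454418), np.float64(11753.0))
(10.525, np.float64(1.912330166944651), np.float64(13728.0))
(10.575, np.float64(1.674362806686963), np.float64(13991.0))
(10.625, np.float64(1.4413720010105397), np.float64(15081.0))
(10.675, np.float64(1.2013000343990816), np.float64(14694.0))
(10.725, np.float64(0.9714349194769464), np.float64(14667.0))
(10.775, np.float64(0.7332893198849261), np.float64(14869.0))
(10.825, np.float64(0.49989085191355076), np.float64(14327.0))
```

It spins clockwise at about 4.7 rad/s, and one hands-off pass is already certain. I'll hover over the band and let it slow.

```bash
python3 - <<'E'
from h import *
for k in range(6): print([round(float(x),3) for x in angle() if x is not None])
env.movel([*B,.052],rate=.1); s=env.sense(); print(s["t"],s["ee_pos"],s["wrist_force"])
env.pause(3.5)
for k in range(30): 
    t,a,w=angle()
    if a is not None: print(round(t,3),round(float(a),3),int(w))
E
```

```text
[10.875, 0.267, 14802.0]
[10.925, 0.041, 14548.0]
[10.975, -0.195, 14775.0]
[11.025, -0.413, 14894.0]
[11.075, -0.644, 14943.0]
[11.125, -0.865, 14701.0]
12.0083 [0.51187059 0.21435086 0.05229842] [0.7674271  0.19355068 1.40238408]
15.508 2.125 4862
15.558 2.05 10213
15.608 1.949 13509
15.658 1.815 13431
15.708 1.676 14021
15.758 1.538 14917
15.808 1.404 14951
15.858 1.275 14675
15.908 1.134 14864
15.958 1.009 14666
16.008 0.869 14795
16.058 0.739 14939
16.108 0.613 14518
16.158 0.48 14879
16.208 0.355 14883
16.258 0.227 15026
16.308 0.098 14530
16.358 -0.025 15181
16.408 -0.149 14681
16.458 -0.272 14640
16.508 -0.394 14367
16.558 -0.518 14526
16.608 -0.64 14153
16.658 -0.754 14055
16.708 -0.877 13743
16.758 -0.996 13649
16.808 -1.112 14466
16.858 -1.231 14597
16.908 -1.346 14821
16.958 -1.432 12833
```

Deceleration is about 0.4 rad/s². The next pass, near t≈19.6 at about 1.3 rad/s, is the one to brake on, with at least three hands-off passes done.

```bash
python3 - <<'E'
from h import *
env.pause(18.0-T()); X=[];Y=[]
while True:
    t,a,w=angle()
    if a is not None and w>13000 and -0.5<a<1.95: X.append(t);Y.append(a)
    now=T()
    if len(X)>=6:
        c=np.polyfit(np.array(X)-now,Y,2 if len(X)>12 else 1)
        r=np.roots(c); r=r[(np.abs(np.imag(r))<1e-9)&(np.real(r)>0)].real
        if len(r):
            d=r.min()-0.19
            if d<0.06:
                if d>0: env.pause(d)
                break
    if now>21: break
cmd=T(); env.movel([*B,.043],rate=.2); s=env.sense()
print("pred",now+r.min(),"cmd",cmd,"fit",c,len(X),"done",s["t"],s["ee_pos"],s["wrist_force"])
for k in range(5): print(angle())
E
```

```text
pred 19.512101567153763 cmd 19.325 fit [ 0.12429062 -1.59941442  0.33364683] 18 done 19.575 [0.51572796 0.21557072 0.04633942] [ 0.9945312  -2.10835268 22.07424792]
(19.575, np.float64(0.16261073057407135), np.float64(14407.0))
(19.625, np.float64(0.1619620530643112), np.float64(14689.0))
(19.675, np.float64(0.16576989583342464), np.float64(14926.0))
(19.725, np.float64(0.16661699230083915), np.float64(14987.0))
(19.775, np.float64(0.1660025141155272), np.float64(14945.0))
```

It stopped at +0.163 rad. That's inside the mark (±0.21) but close to its edge, and lifting could spring it back. While the braking fingertip is still on the band, I'll ease the platter toward the middle, then lift.

```bash
python3 - <<'E'
from h import *
for d in (.06,.12):
    q=pb-d; env.movel([*(C+.104*np.array([np.cos(q),np.sin(q)])),.0435],rate=.03); s=env.sense(); print(angle(),s["ee_pos"],s["wrist_force"])
E
```

```text
(20.1833, np.float64(0.11588334588756333), np.float64(14808.0)) [0.52095712 0.21626744 0.04636331] [-0.85823735 -2.00404672 19.96176785]
(20.5917, np.float64(0.05390465088071061), np.float64(14586.0)) [0.52710199 0.21681601 0.04633344] [ 0.40025379 -0.86177809 20.12476742]
```

```bash
python3 - <<'E'
from h import *
q=pb-.185; D=C+.104*np.array([np.cos(q),np.sin(q)])
env.movel([*D,.0435],rate=.03); print(angle())
env.movel([*D,.060],rate=.1); print(angle())
env.movel([*D,.16],rate=.2); s=env.sense(); print(angle(),s["wrist_force"])
env.pause(.3); print(angle(), angle("side"), T())
p,_=viewer.read_camera("top"); cv2.imwrite("pics/end.png",cv2.resize(p[150:290,190:350,::-1],None,fx=5,fy=5,interpolation=cv2.INTER_CUBIC))
E
```

```text
(21.0167, np.float64(-0.006108715967083446), np.float64(14876.0))
(21.3833, np.float64(0.03179042317554243), np.float64(14853.0))
(22.0833, np.float64(0.05682876118579168), np.float64(14771.0)) [ 0.38853146 -0.37030627 -0.58471173]
(22.4333, np.float64(0.05677935475272573), np.float64(14776.0)) (22.4833, np.float64(0.03113268543590417), np.float64(8302.0)) 22.5333
```

View pics/end.png

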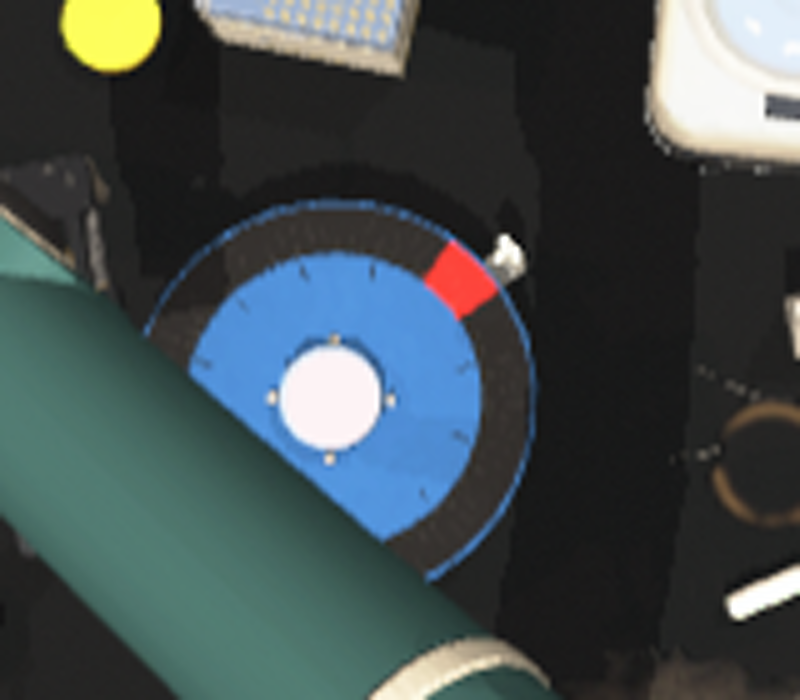

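The red mark's outer edge runs from (452,240) to (497,293), and the pointer tip at about (495,270) points into it. The dish (330,398) sits between its four pins, the hand is clear, and the platter is still.

```bash
python3 -c "
from h import *
print(angle()); workorder.finish_job()"
```

```text
(22.5833, np.float64(0.056922296088125844), np.float64(14773.0))
the job is handed in; nothing more can be done
```

I handed the job in at about 22.6 s with the platter at rest and the white pointer pointing into the red mark. The mark's middle is about 0.06 rad off the pointer by the top camera and 0.03 rad by the side camera; the limit is ±0.21 rad.

- **Spin:** I flicked the peg clockwise to about 5 rad/s. With the hand off, the mark went past the pointer at least three times.
- **Brake:** On the next pass, at about 1.5 rad/s, I pressed a closed fingertip on the rubber band with about 20 N. The platter stopped at +0.16 rad, inside the mark but nearer its edge than I had aimed for.
- **Correction:** With the same fingertip still on the band, I eased the platter round to about 0 rad. It sprang back by about 0.06 rad as I lifted off.
- **Last checks:** The angle did not change over three readings across 0.5 s, and the hand was 11 cm above the platter. The dish was still between its pins. I didn't re-measure the other things on the bench, but the arm passed well above them.

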